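# Load vials into the graded heating block

## Robot

A 7-joint arm with a two-finger parallel gripper is mounted at the origin on a cart in front of the work surface, level with it; the furniture and walls round the work are solid. World frame = base frame: x ahead of the robot, y to its left, z up, the work surface at z = 0. Lengths are in m, angles in rad, forces in N, time in s.
With the tool pointing down it reaches from about 0.425 to 0.925 m from the base axis. Payload 6.8 kg.
Tool frame: the origin (TCP) lies where the fingers leave the gripper's body, on its centre line; the fingertips stand 73 mm ahead of it and the grasp point (between the pads) lies manip.pinch_z ahead of it (manip.pinch_z is the distance from the TCP to the grasp point, in m); z points along the fingers, y is the direction in which the jaws open and shut (so a half turn about z gives the same grasp; the last joint's range is limited). The gripper opens to 85 mm and grips with 20 to 120 N. Pads are 22 mm wide; open, the fingers measure 114 mm over their backs; the gripper's body (76 mm by 85 mm) begins 54 mm behind the grasp point. The pads swing forward as they close: fully open they stand 13 mm farther back than shut.
Start: joints at [1.078, 0.477, 0.022, 1.555, -0.011, 1.109, -0.083], TCP at [0.253, -0.626, 0.304] pointing down, gripper open.
Joint ranges: [-2.96, 2.96], [-0.34, 2.1], [-1.41, 1.46], [0.24, 2.44], [-1.37, 4.51], [0.17, 1.92], [-2.96, 2.96]. Speed limits (rad/s): [2.39, 2.39, 3.14, 3.14, 3.14, 3.14, 3.14].

## Interface

Orientations are given as a unit quaternion [w, x, y, z].
In Python, from workcell import status, optics, manip gives the robot as it stands.
- The arm moves only by the tool step_arm, never from a script. Its arguments are lists of equal length, an entry for each row: "rot": the turn, a rotation vector about the world's x, y, z in degrees, a list of three; "delta_pos": the shift along the world's x, y, z in cm, a list of three; "hand": the opening, from 0 (shut) to 1 (fully open). In form: {"rot": [[rx, ry, rz], ...], "delta_pos": [[x, y, z], ...], "hand": [hand, ...]}. A call has exactly 10 rows; each row shifts and turns the commanded pose from where the row before left it; what a row does not reach is not made up. A row lasts 1/12 s, in which the tool goes at most 41.7 mm and 7.16 degrees, less where a joint would pass 70% of its speed; a pose out of reach is approached as far as the arm can. A call is refused whole if a number of a shift passes 4.17 or a number of a turn 7.16, either way. A call with a gripper value outside its range is refused whole. The fingers move at their own pace and stop on an object; the grip force is fixed at half the most. Time passes only in rows, so rows that do not move let the fingers close, or fill a call up. It gives the time, the measured TCP pose, the force and the opening at its end, in the units of the state.
- status.read_state(): the state, without advancing time (a new reading comes with each control period).
- optics.capture(name): name is "scene" or "side" or "wrist"; returns (picture, depth): 420x560x3 uint8, blue, green, red; 420x560 float32, m along the optical axis (not along the pixel's ray), 0 where there is no reading.
- optics.calibration(name): a dict with "fov_y" (degrees; the focal length in pixels is half the picture's height over the tangent of half this angle, whatever the lens; pixels are square), "cx", "cy" (the principal point, pixels), "view" (4x4, takes a point from world to camera coordinates); the wrist camera has in their place "tool_from_camera" (4x4, takes a point from camera to tool coordinates, whose origin is the TCP and whose axes are the flange's). Camera axes: x right, y down, z forward; pixel columns grow to the right and rows downward; lengths in m; the calibration is good to about 2 mm. A picture is of the moment at which its call begins: read the wrist's pose just before it. calibration takes no time and is no camera call.
- manip.job_done(): hands the job in, once; it reports no verdict.
Trained networks look in the newest picture that a camera, given by its name, has taken for a name from the list of things; names that differ only in an ending like _2 or _b are one class to them, and where a whole thing is asked for, a point or a joint stands for the part that bears it (a point fixed in the world has none). Each returns a list of dicts, best first, with "p" (0 to 1); they miss things now and then, are a little off and sometimes report something else, mostly with a low value. They report only what shows in the picture. A call takes as long as a camera call.
- optics.trace(camera, target): "pixels" (420x560 bool, what is visible of it) and "rect" ([left, top, right, bottom] in pixels, round what is visible of it).
- optics.place_of(camera, target): "location" ([column, row] in pixels: a listed point, or the origin of a listed thing).
The state is a dict: "time_s": time; "joint_pos": joint angles; "qd": joint speeds; "joint_efforts": joint torques, N m; "tool_pos": TCP position; "tcp_rot": TCP orientation; "ft_force": force on the tool from outside, world axes, zero at the start; "ft_torque": the same for the moment, N m; "grip_width": finger opening in m.
Only numpy, scipy, OpenCV 4.12 (cv2) and the standard library are available. Lean on these libraries where they do the work, as an engineer would, in place of code of your own. Each camera call takes 0.05 s, during which the arm holds its last target.

## Task

Two capped amber vials stand on the table in front of the aluminium heating block, whose holes are graded in size. Put each vial upright into the empty hole that matches its diameter and let it go right down to the bottom. They are glass: do not tip them over or drop them from above the block, leave the small vial that is already in the block in its hole and do not push the other things on the table about.

Things in the scene. Friction and masses are not known exactly. Their poses are not given: they have to be found in the camera images.
- heating_block: bare aluminium block, fixed to the table, 60 mm (x) by 242 mm (y, with dark end caps) by 42 mm high, with a row of five round blind holes along y, 44 mm apart: 18 mm wide at the +y end, then 22, 26, 30, and 34 mm at the -y end, each 30 mm deep with a 2 mm chamfer, 2 mm wider than its vial. Origin: centre of the underside, on the table; z up; turned up to 0.35 rad.
- vial_16: the smallest vial, amber glass with black cap, diameter 16 mm, height 76 mm; it already stands in the 18 mm hole and stays there. Origin: centre of its underside; z along its axis to the cap.
- vial_20: capped vial, amber glass with a black cap, to be loaded: diameter 20 mm all the way from foot to cap, height 82 mm (cap: the top 16 mm), about 25 g, standing loose on the table in front of the block. Its foot has a 2 mm chamfer. Origin: centre of its underside; z along its axis to the cap.
- vial_28: capped vial, amber glass with a black cap, to be loaded: diameter 28 mm all the way from foot to cap, height 92 mm (cap: the top 16 mm), about 45 g, standing loose on the table in front of the block. Its foot has a 2 mm chamfer. Origin: centre of its underside; z along its axis to the cap.
- hole_16 (a point): centre of the mouth of the 18 mm hole (the narrowest, at the block's +y end, taken by the smallest vial), level with the block's top; 30 mm deep, floor 12 mm above the table. It is the hole for a 16 mm vial.
- hole_20 (a point): centre of the mouth of the 22 mm hole (second narrowest, empty), level with the block's top; 30 mm deep, floor 12 mm above the table. It is the hole for a 20 mm vial.
- hole_24 (a point): centre of the mouth of the 26 mm hole (the middle one, empty), level with the block's top; 30 mm deep, floor 12 mm above the table. It is the hole for a 24 mm vial.
- hole_28 (a point): centre of the mouth of the 30 mm hole (second widest, empty), level with the block's top; 30 mm deep, floor 12 mm above the table. It is the hole for a 28 mm vial.
- hole_32 (a point): centre of the mouth of the 34 mm hole (the widest, at the -y end, empty), level with the block's top; 30 mm deep, floor 12 mm above the table. It is the hole for a 32 mm vial.
- petri_dish: bystander: flat round dish, 81 mm across, 5 mm high, on the table between the two vials. Origin: centre of its underside.
- small_bottle: bystander: small bottle with a screw cap, 44 mm across, 98 mm high, to the right of the block. Origin: centre of its underside.
- beaker: bystander: beaker, 74 mm across, 84 mm high, to the left of the block. Origin: centre of its underside.
- marker: bystander: marker pen, 135 mm long, 17 mm thick, lying to the left of the vials. Origin: its middle, on the underside; y along the pen.

How it is judged:
At the end, for the whole second after the job is handed in: The 20 mm vial stands in the 22 mm hole, the 28 mm vial in the 30 mm hole and the 16 mm vial still in the 18 mm hole: each within 4 mm of the hole's axis, its foot within 3.5 mm of the hole's floor, within 0.1 rad of upright, and at rest (under 0.03 m/s) (horizontal distance between vial_20 and hole_20 below 0.004 m and z of each of vial_20, vial_28, vial_16 in the frame of heating_block below 0.0155 m and angle between each of vial_20, vial_28, vial_16's own z axis and vertical below 0.1 rad and linear speed of each of vial_20, vial_28, vial_16 below 0.03 m/s and horizontal distance between vial_28 and hole_28 below 0.004 m and horizontal distance between vial_16 and hole_16 below 0.004 m); the robot touches nothing.
It fails at once if a vial tips over (leans more than 45 degrees) (angle between any of vial_20, vial_28's own z axis and vertical above 0.785 rad).
It fails at once if a vial is dropped: it touches nothing while its foot is more than 15 mm above the block's top ((height (world z) of vial_20 above 0.057 m and contact force between vial_20 and anything else below 0.001 N) or (height (world z) of vial_28 above 0.057 m and contact force between vial_28 and anything else below 0.001 N)).
It fails at once if the vial that already stands in the block is lifted by more than 12 mm (z of vial_16 in the frame of heating_block above 0.024 m).
It fails at once if the petri dish, small bottle, beaker or marker is moved by more than 40 mm (distance of any of petri_dish, small_bottle, beaker, marker from where it was at the start of the episode above 0.04 m).
It also fails if it takes over 59 s, if anything falls off the work surface, if the arm or the gripper's body presses on something with over 40 N, if the wrist force passes 120 N, or if a joint passes its speed limit or range.

## Working session

There is one attempt and no reset: what is moved stays moved. The work goes in short steps, Python scripts to look and compute and a tool call to move; the robot and the scene stay as the last step left them, time stands still between calls to the robot, and variables do not carry over. Pictures are saved under pics/ and viewed, and the job is handed in when it is done.

Besides the shell and the picture viewer there is one more tool, called after "Emit:" in YAML: its name, and indented under it one key for each argument. step_arm: Moves the arm, as the interface text tells. Its arguments: {"type":"object","properties":{"rot":{"type":"array"},"delta_pos":{"type":"array"},"hand":{"type":"array"}},"required":["rot","delta_pos","hand"]}

```bash
mkdir -p pics; ls; python3 - <<'E'
from workcell import status, optics, manip
import cv2, numpy as np
s=status.read_state(); print(s['time_s'],s['tool_pos'],s['tcp_rot'],s['grip_width'],manip.pinch_z)
for c in ['scene','side']:
    im,d=optics.capture(c); cv2.imwrite(f'pics/{c}0.png',im); np.save(f'pics/{c}0.npy',d)
    print(c,optics.calibration(c))
print(optics.calibration('wrist'))
E
```

```text
pics
0.0 [ 0.25321222 -0.62521799  0.30294172] [-8.80474852e-04  9.81543792e-01  1.91235325e-01 -2.43188565e-04] 0.08528211818935567 0.0539
scene {'fov_y': 57.66354188776041, 'cx': 280.67763587151836, 'cy': 213.57421613529854, 'view': array([[-0.47152068, -0.88171731, -0.01558335,  0.3542358 ],
       [-0.3770154 ,  0.21753032, -0.90029992,  0.23605685],
       [ 0.79719987, -0.41863487, -0.43499105,  0.49961051],
       [ 0.        ,  0.        ,  0.        ,  1.        ]])}
side {'fov_y': 45.37804350387475, 'cx': 279.9778041752648, 'cy': 203.38110070327036, 'view': array([[-0.99924127,  0.03461901, -0.01784392,  0.56749078],
       [ 0.03470987,  0.58374322, -0.81119608, -0.00165873],
       [-0.01766653, -0.81119996, -0.58450194,  1.37724666],
       [ 0.        ,  0.        ,  0.        ,  1.        ]])}
{'fov_y': 62.97076113499436, 'cx': 283.52113588969127, 'cy': 211.0595658030133, 'tool_from_camera': array([[ 7.01095808e-05, -9.61454878e-01, -2.74962749e-01,
         7.03829445e-02],
       [ 9.99999982e-01,  1.15805152e-04, -1.49954306e-04,
         5.54563642e-04],
       [ 1.76016402e-04, -2.74962734e-01,  9.61454868e-01,
        -6.94840525e-02],
       [ 0.00000000e+00,  0.00000000e+00,  0.00000000e+00,
         1.00000000e+00]])}
```

View pics/scene0.png

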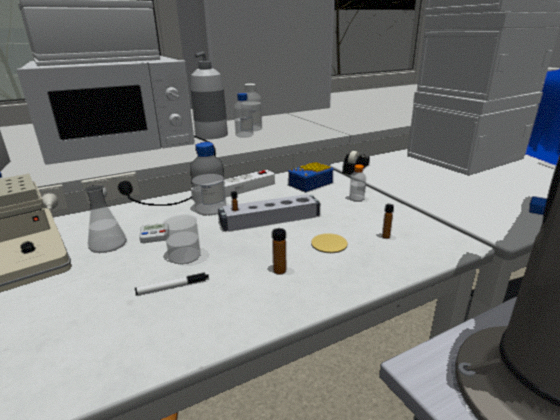

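View pics/side0.png

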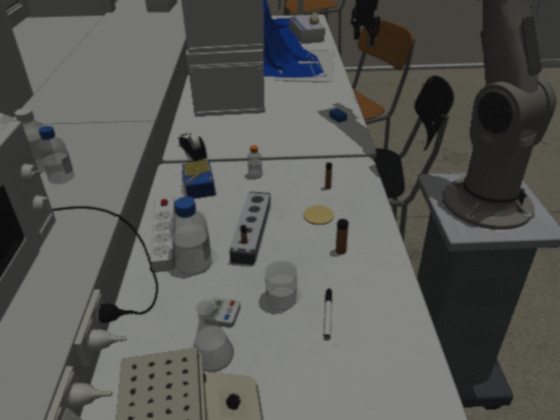

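The scene view shows the large vial at about (279,251), the small vial at (388,222), the dish at (329,243), and the block along (220–320, 212) with vial_16 at its left end (235,202). The side view agrees. Next I'll measure positions with the networks.

```bash
cat > h.py <<'E'
from workcell import status, optics, manip
import cv2, numpy as np
from scipy.spatial.transform import Rotation as R
def K(c):
    k=optics.calibration(c); f=210/np.tan(np.radians(k['fov_y']/2)); return f,k['cx'],k['cy'],k
def cam_pose(c,st=None):
    f,cx,cy,k=K(c)
    if c!='wrist': return np.linalg.inv(k['view'])
    q=st['tcp_rot']; T=np.eye(4); T[:3,:3]=R.from_quat([q[1],q[2],q[3],q[0]]).as_matrix(); T[:3,3]=st['tool_pos']
    return T@k['tool_from_camera']
def on_plane(c,uv,z,st=None):
    f,cx,cy,k=K(c); T=cam_pose(c,st)
    r=T[:3,:3]@np.array([(uv[0]-cx)/f,(uv[1]-cy)/f,1]); o=T[:3,3]
    return o+r*(z-o[2])/r[2]
def proj(c,p,st=None):
    f,cx,cy,k=K(c); q=np.linalg.inv(cam_pose(c,st))@np.append(p,1); return np.array([f*q[0]/q[2]+cx,f*q[1]/q[2]+cy])
E
python3 - <<'E'
from h import *
for c in ['scene','side']:
    optics.capture(c)
    for t,z in [('vial_20',0),('vial_28',0),('vial_16',.012),('hole_16',.042),('hole_20',.042),('hole_24',.042),('hole_28',.042),('hole_32',.042),('heating_block',0),('petri_dish',0),('small_bottle',0),('beaker',0),('marker',0)]:
        for r in optics.place_of(c,t)[:2]:
            print(c,t,round(r['p'],2),np.round(r['location'],1),np.round(on_plane(c,r['location'],z),4)[:2])
print(status.read_state()['time_s'])
E
```

```text
scene vial_20 0.92 [279.7 273.5] [0.4161 0.1814]
scene vial_20 0.59 [382.  234.9] [ 0.4367 -0.0997]
scene vial_28 0.92 [279.7 273.5] [0.4161 0.1814]
scene vial_28 0.59 [382.  234.9] [ 0.4367 -0.0997]
scene vial_16 0.92 [279.7 273.5] [0.4007 0.1894]
scene vial_16 0.59 [382.  234.9] [ 0.4207 -0.084 ]
scene hole_16 0.9 [283.8 198.4] [0.6541 0.0421]
scene hole_16 0.74 [271.4 204.9] [0.634  0.0882]
scene hole_20 0.9 [283.8 198.4] [0.6541 0.0421]
scene hole_20 0.74 [271.4 204.9] [0.634  0.0882]
scene hole_24 0.9 [283.8 198.4] [0.6541 0.0421]
scene hole_24 0.74 [271.4 204.9] [0.634  0.0882]
scene hole_28 0.9 [283.8 198.4] [0.6541 0.0421]
scene hole_28 0.74 [271.4 204.9] [0.634  0.0882]
scene hole_32 0.9 [283.8 198.4] [0.6541 0.0421]
scene hole_32 0.74 [271.4 204.9] [0.634  0.0882]
scene heating_block 0.97 [269.5 220.3] [0.6352 0.0942]
scene petri_dish 0.6 [329. 247.] [0.4523 0.0386]
scene small_bottle 0.86 [356.6 198.5] [ 0.6346 -0.1818]
scene small_bottle 0.43 [249.6 207. ] [0.7344 0.1052]
scene beaker 0.63 [329.2 244.8] [0.46   0.0328]
scene marker 0.95 [172.3 285.4] [0.4818 0.3779]
side 
[... 320 characters left out ...]
 [0.6388 0.0486]
side hole_16 0.6 [246.6 232.5] [0.6536 0.1439]
side hole_20 0.83 [253.  209.1] [0.6388 0.0486]
side hole_20 0.6 [246.6 232.5] [0.6536 0.1439]
side hole_24 0.83 [253.  209.1] [0.6388 0.0486]
side hole_24 0.6 [246.6 232.5] [0.6536 0.1439]
side hole_28 0.83 [253.  209.1] [0.6388 0.0486]
side hole_28 0.6 [246.6 232.5] [0.6536 0.1439]
side hole_32 0.83 [253.  209.1] [0.6388 0.0486]
side hole_32 0.6 [246.6 232.5] [0.6536 0.1439]
side heating_block 0.95 [252.9 230.1] [0.6409 0.0831]
side petri_dish 0.93 [318.3 213.7] [0.4656 0.0227]
side small_bottle 0.9 [255.4 174.6] [ 0.6357 -0.1837]
side beaker 0.98 [281.6 298.4] [0.5757 0.3259]
side marker 0.75 [328.9 316.1] [0.4779 0.3816]
1.5
```

Emit:
step_arm:
  rot:
    - [0,0,3.2]
    - [0,0,3.2]
    - [0,0,3.2]
    - [0,0,3.2]
    - [0,0,3.2]
    - [0,0,3.2]
    - [0,0,3.2]
    - [0,0,3.2]
    - [0,0,3.2]
    - [0,0,3.2]
  delta_pos:
    - [1.4,3.5,0.2]
    - [1.4,3.5,0.2]
    - [1.4,3.5,0.2]
    - [1.4,3.5,0.2]
    - [1.4,3.5,0.2]
    - [1.4,3.5,0.2]
    - [1.4,3.5,0.2]
    - [1.4,3.5,0.2]
    - [1.4,3.5,0.2]
    - [1.4,3.5,0.2]
  hand: [1,1,1,1,1,1,1,1,1,1]

```text
time_s: 2.33
tool_pos: [0.3937, -0.2739, 0.3243]
tcp_rot: [0.0, 0.89, 0.455, 0.0]
ft_force: [1.2, -0.2, 0.2]
grip_width: 0.0849
```

Emit:
step_arm:
  rot:
    - [0,0,3.2]
    - [0,0,3.2]
    - [0,0,3.2]
    - [0,0,3.2]
    - [0,0,3.2]
    - [0,0,3.2]
    - [0,0,3.2]
    - [0,0,3.2]
    - [0,0,3.2]
    - [0,0,3.2]
  delta_pos:
    - [1.4,3.5,0.2]
    - [1.4,3.5,0.2]
    - [1.4,3.5,0.2]
    - [1.4,3.5,0.2]
    - [1.4,3.5,0.2]
    - [1.4,3.5,0.2]
    - [1.4,3.5,0.2]
    - [1.4,3.5,0.2]
    - [1.4,3.5,0.2]
    - [1.4,3.5,0.2]
  hand: [1,1,1,1,1,1,1,1,1,1]

```text
time_s: 3.17
tool_pos: [0.5338, 0.076, 0.3443]
tcp_rot: [0.0, 0.73, 0.683, 0.0]
ft_force: [1.7, -0.7, -0.3]
grip_width: 0.0856
```

```bash
python3 - <<'E'
from h import *
s=status.read_state(); print(s)
im,d=optics.capture('wrist'); cv2.imwrite('pics/w1.png',im); np.savez('pics/w1.npz',im=im,d=d,p=s['tool_pos'],q=s['tcp_rot'])
E
```

```text
{'time_s': 3.1667, 'joint_pos': array([ 0.23135132,  0.26828827, -0.58340599,  1.80201685,  0.1635487 ,
        1.11868442, -0.47393131]), 'qd': array([-0.62441376,  0.41411171, -0.25472184, -0.51374565,  0.29234627,
        0.20536604, -0.26773474]), 'joint_efforts': array([  2.99619555, -46.06959701,  -4.10824254, -25.77669024,
        -0.52581662,  -0.1815952 ,   0.31520834]), 'tool_pos': array([0.53378801, 0.07601659, 0.3443235 ]), 'tcp_rot': array([3.32416822e-04, 7.30267251e-01, 6.83161466e-01, 2.06384306e-04]), 'ft_force': array([ 1.74119736, -0.70370251, -0.25536401]), 'ft_torque': array([ 0.05151929, -0.05913984, -0.0228882 ]), 'grip_width': 0.08562626345418214}
```

View pics/w1.png

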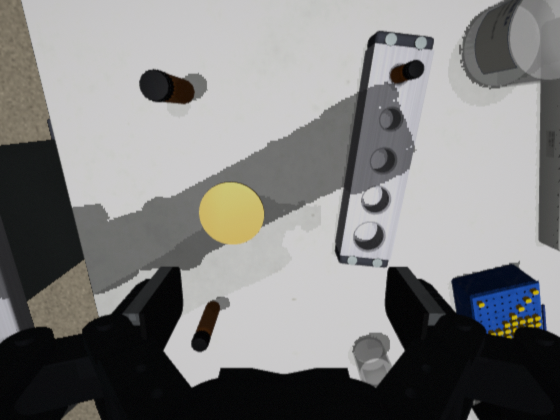

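The wrist picture shows everything I need. Hole mouths are at about (390,119), (382,160), (376,198) and (369,235). The vial_28 cap is at (156,86), the vial_20 cap at (201,341), and vial_16 is at (412,70). I'll re-take it with the arm at rest and measure.

```bash
python3 - <<'E'
from h import *
optics.capture('wrist')
s=status.read_state(); print(s['time_s'],s['tool_pos'],s['tcp_rot'],np.abs(s['qd']).max())
im,d=optics.capture('wrist'); cv2.imwrite('pics/w2.png',im)
H=optics.place_of('wrist','hole_24')
for r in H: print('hole',round(r['p'],2),np.round(r['location'],1),np.round(on_plane('wrist',r['location'],.042,s)[:2],4))
for r in optics.place_of('wrist','vial_20'): print('vial',round(r['p'],2),np.round(r['location'],1),np.round(on_plane('wrist',r['location'],0,s)[:2],4),np.round(on_plane('wrist',r['location'],0.012,s)[:2],4))
tr=optics.trace('wrist','heating_block')[0]; np.savez('pics/w2.npz',im=im,d=d,p=s['tool_pos'],q=s['tcp_rot'],m=tr['pixels'])
vt=optics.trace('wrist','vial_20')
for i,v in enumerate(vt): print(v['p'],v['rect']); cv2.imwrite(f'pics/vm{i}.png',v['pixels'].astype(np.uint8)*255)
# block top from depth
T=cam_pose('wrist',s); f,cx,cy,_=K('wrist')
v,u=np.nonzero(tr['pixels']); z=d[v,u]; P=np.c_[(u-cx)/f*z,(v-cy)/f*z,z]@T[:3,:3].T+T[:3,3]
t=P[abs(P[:,2]-.042)<.006]; print('top z',np.median(t[:,2]),len(t))
hull=cv2.convexHull((t[:,:2]*1e4).astype(np.float32)); print(cv2.minAreaRect(hull))
tab=[]; 
for uv in [(300,60),(300,250),(100,150)]:
    zz=d[uv[1],uv[0]]; print((T[:3,:3]@np.array([(uv[0]-cx)/f*zz,(uv[1]-cy)/f*zz,zz])+T[:3,3]).round(4))
cv2.imwrite('pics/w2zoom.png',cv2.resize(im[20:280,320:450],None,fx=3,fy=2.2) if 0 else cv2.resize(im[20:280,320:450],None,fx=2.2,fy=2.2,interpolation=cv2.INTER_CUBIC))
E
```

```text
3.2667 [0.5343892  0.08142385 0.34482097] [-0.00088766  0.72743057  0.68617649  0.00240909] 0.0779519716179664
hole 0.75 [399.1  84.2] [0.6596 0.1737]
hole 0.75 [393.5 125.4] [0.655  0.1329]
hole 0.62 [373.4 206.3] [0.6349 0.0456]
hole 0.57 [366.1 244.6] [0.627 0.   ]
hole 0.55 [384.8 167.2] [0.6468 0.0891]
hole 0.19 [231.  218.6] [0.4736 0.0407]
vial 0.93 [211.8 311.2] [ 0.4269 -0.102 ] [ 0.4301 -0.0947]
vial 0.62 [388.2  84.3] [0.6608 0.1769] [0.6573 0.1761]
vial 0.57 [183.4  98.9] [0.426  0.1747] [0.4292 0.174 ]
0.84 [391.0, 67.9, 422.5, 91.2]
0.68 [189.1, 306.5, 219.0, 356.7]
0.56 [141.4, 76.5, 196.7, 110.1]
top z 0.04142536333373614 10579
((6437.984375, 887.5198364257812), (2525.80859375, 609.1142578125), 80.03056335449219)
[0.5616 0.2082 0.0008]
[ 0.5514 -0.0198 -0.0009]
[0.3188 0.1228 0.0005]
```

View pics/w2zoom.png

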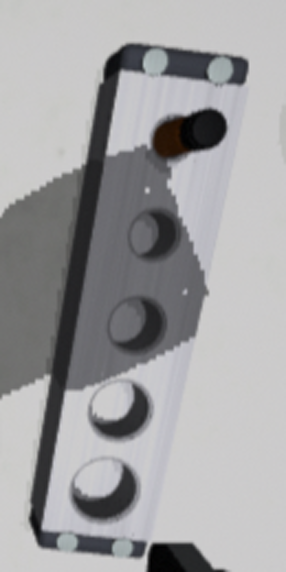

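```bash
python3 - <<'E'
from h import *
D=np.load('pics/w2.npz'); s={'tool_pos':D['p'],'tcp_rot':D['q']}; d=D['d']
T=cam_pose('wrist',s); f,cx,cy,_=K('wrist')
for n,(l,t,r,b),h in [('16',(385,60,428,95),.088),('20',(180,300,225,362),.082),('28',(135,70,200,115),.092)]:
    v,u=np.mgrid[t:b,l:r]; z=d[t:b,l:r]; P=(np.stack([(u-cx)/f*z,(v-cy)/f*z,z],-1)@T[:3,:3].T+T[:3,3]).reshape(-1,3)
    k=abs(P[:,2]-h)<.004
    (c,rad)=cv2.minEnclosingCircle((P[k,:2]*1e3).astype(np.float32)); print(n,k.sum(),np.median(P[k],0).round(4),c,rad, P[:,2].max())
    lo,hi=np.percentile(P[k],[2,98],axis=0); print((lo+hi)/2)
E
```

```text
16 244 [0.6578 0.1749 0.0873] (658.1531982421875, 174.57131958007812) 7.785411357879639 0.4146332258362859
[0.65821839 0.1748006  0.08654354]
20 211 [ 0.4272 -0.0995  0.0815] (427.0897216796875, -100.40435791015625) 10.336064338684082 0.4146332258362859
[ 0.42704497 -0.10034941  0.0806139 ]
28 761 [0.427  0.1763 0.0916] (426.3057556152344, 176.25753784179688) 14.086954116821289 0.4146332258362859
[0.42679171 0.17632349 0.09068824]
```

```bash
python3 - <<'E'
from h import *
s=status.read_state(); print(s['time_s'],s['tool_pos'],s['tcp_rot'],np.abs(s['qd']).max(),s['joint_pos'])
E
```

```text
3.5167 [0.53314979 0.07268628 0.34369221] [ 2.00806245e-04  7.31971185e-01  6.81335362e-01 -5.16888085e-04] 0.007927323527517014 [ 0.23502394  0.26706325 -0.58061367  1.80458864  0.16255302  1.11813943
 -0.47250038]
```

Emit:
step_arm:
  rot:
    - [0,0,-1]
    - [0,0,-1]
    - [0,0,-1]
    - [0,0,-1]
    - [0,0,-1]
    - [0,0,-1]
    - [0,0,0]
    - [0,0,0]
    - [0,0,0]
    - [0,0,0]
  delta_pos:
    - [-1.6,1.5,-1.8]
    - [-1.6,1.5,-1.8]
    - [-1.6,1.5,-1.8]
    - [-1.6,1.5,-1.8]
    - [-1.6,1.5,-1.8]
    - [-1.6,1.5,-1.8]
    - [-1.1,1.3,-1.6]
    - [0,0,0]
    - [0,0,0]
    - [0,0,0]
  hand: [1,1,1,1,1,1,1,1,1,1]

```text
time_s: 4.35
tool_pos: [0.4275, 0.1762, 0.2206]
tcp_rot: [0.001, 0.766, 0.642, 0.0]
ft_force: [-0.5, 0.4, 0.4]
grip_width: 0.0857
```

```bash
cat >> h.py <<'E'
def snap(name):
    s=status.read_state(); im,d=optics.capture('wrist'); cv2.imwrite(f'pics/{name}.png',im)
    np.savez(f'pics/{name}.npz',im=im,d=d,p=s['tool_pos'],q=s['tcp_rot'])
    a=R.from_quat(np.r_[s['tcp_rot'][1:],s['tcp_rot'][0]]).as_matrix()
    print('t',s['time_s'],'tcp',s['tool_pos'].round(4),'zaxis',a[:,2].round(4),'xang',np.degrees(np.arctan2(a[1,0],a[0,0])).round(2),'qd',np.abs(s['qd']).max().round(3),'F',s['ft_force'].round(1),'w',round(s['grip_width'],4))
    return s,im,d
def cloud(d,s,c='wrist'):
    T=cam_pose(c,s); f,cx,cy,_=K(c); v,u=np.mgrid[:420,:560]
    return np.stack([(u-cx)/f*d,(v-cy)/f*d,d],-1)@T[:3,:3].T+T[:3,3]
def cap(P,xy,h,rr=.03,tol=.004):
    k=(np.hypot(P[...,0]-xy[0],P[...,1]-xy[1])<rr)&(abs(P[...,2]-h)<tol)
    if k.sum()<10: return None
    c,r=cv2.minEnclosingCircle((P[k][:,:2]*1e3).astype(np.float32)); return k.sum(),np.median(P[k],0).round(4),np.round(c,1),round(r,1)
E
python3 - <<'E'
from h import *
s,im,d=snap('w3'); s,im,d=snap('w4'); P=cloud(d,s); print(cap(P,(.4265,.1763),.092))
E
```

```text
t 4.35 tcp [0.4275 0.1762 0.2206] zaxis [ 1.2e-03 -3.0e-04 -1.0e+00] xang 79.92 qd 0.015 F [-0.5  0.4  0.4] w 0.0857
t 4.4 tcp [0.4277 0.1762 0.2207] zaxis [ 0.0017  0.     -1.    ] xang 79.9 qd 0.004 F [ 0.2  0.5 -0.8] w 0.0851
(np.int64(1425), array([0.4263, 0.1775, 0.0915]), array([426.1, 176.7]), 14.1)
```

View pics/w4.png

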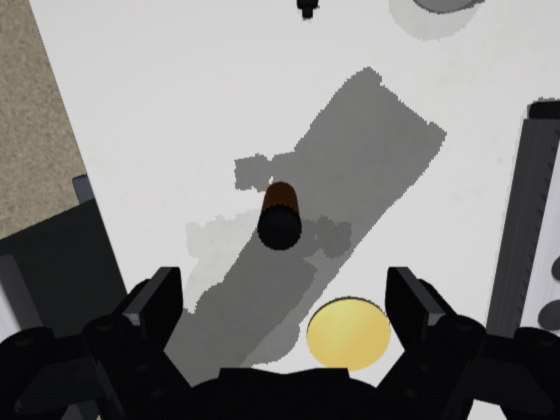

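The vial_28 cap (279,228) is centred between the fingers, measured at (0.4262, 0.1768). I'll descend and grip.

Emit:
step_arm:
  rot:
    - [0,0,0]
    - [0,0,0]
    - [0,0,0]
    - [0,0,0]
    - [0,0,0]
    - [0,0,0]
    - [0,0,0]
    - [0,0,0]
    - [0,0,0]
    - [0,0,0]
  delta_pos:
    - [-0.15,0.06,-1.8]
    - [0,0,-2]
    - [0,0,-2]
    - [0,0,-2]
    - [0,0,-1.7]
    - [0,0,-1]
    - [0,0,0]
    - [0,0,0]
    - [0,0,0]
    - [0,0,0]
  hand: [1,1,1,1,1,1,1,0,0,0]

```text
time_s: 5.28
tool_pos: [0.4257, 0.1782, 0.116]
tcp_rot: [0.0, 0.766, 0.643, 0.001]
ft_force: [-0.0, 1.3, -0.3]
grip_width: 0.052
```

Emit:
step_arm:
  rot:
    - [0,0,0]
    - [0,0,0]
    - [0,0,0]
    - [0,0,0]
    - [0,0,0]
    - [0,0,0]
    - [0,0,0]
    - [0,0,0]
    - [0,0,0]
    - [0,0,0]
  delta_pos:
    - [0,0,0]
    - [0,0,0]
    - [0,0,0]
    - [0,0,0]
    - [0,0,0]
    - [0,0,0]
    - [0,0,0]
    - [0,0,0]
    - [0,0,0]
    - [0,0,0]
  hand: [0,0,0,0,0,0,0,0,0,0]

```text
time_s: 6.12
tool_pos: [0.4254, 0.1781, 0.1158]
tcp_rot: [0.0, 0.766, 0.643, 0.001]
ft_force: [-1.3, -0.9, 7.3]
grip_width: 0.0264
```

Emit:
step_arm:
  rot:
    - [0,0,0]
    - [0,0,0]
    - [0,0,0]
    - [0,0,0]
    - [0,0,0]
    - [0,0,0]
    - [0,0,0]
    - [0,0,0]
    - [0,0,0]
    - [0,0,0]
  delta_pos:
    - [0,0,1]
    - [0,0,2]
    - [0,0,2.5]
    - [0.8,-0.8,2]
    - [1.5,-1.5,1]
    - [2.2,-2.2,0.5]
    - [2.5,-2.5,0]
    - [2.5,-2.5,0]
    - [2.5,-2.5,0]
    - [2.5,-2.5,0]
  hand: [0,0,0,0,0,0,0,0,0,0]

```text
time_s: 6.95
tool_pos: [0.5708, 0.0315, 0.2059]
tcp_rot: [0.0, 0.766, 0.643, 0.0]
ft_force: [1.2, 0.7, -0.3]
grip_width: 0.0265
```

Emit:
step_arm:
  rot:
    - [0,0,0]
    - [0,0,0]
    - [0,0,0]
    - [0,0,0]
    - [0,0,0]
    - [0,0,0]
    - [0,0,0]
    - [0,0,0]
    - [0,0,0]
    - [0,0,0]
  delta_pos:
    - [2,-2,0]
    - [1.7,-1.7,0]
    - [1,-1,0]
    - [0.3,-0.6,0]
    - [0,0,0]
    - [0,0,0]
    - [0,0,0]
    - [0,0,0]
    - [0,0,0]
    - [0,0,0]
  hand: [0,0,0,0,0,0,0,0,0,0]

```text
time_s: 7.78
tool_pos: [0.6196, -0.0193, 0.2051]
tcp_rot: [-0.0, 0.765, 0.644, 0.0]
ft_force: [0.9, -0.2, -0.2]
grip_width: 0.0267
```

```bash
python3 - <<'E'
from h import *
s,im,d=snap('w5')
for r in optics.place_of('wrist','hole_24'): print('hole',round(r['p'],2),np.round(r['location'],1),np.round(on_plane('wrist',r['location'],.042,s)[:2],4))
P=cloud(d,s); c=np.array(s['tool_pos']); print(cap(P,c[:2],c[2]-.116+.092), cap(P,(.658,.175),.088), cap(P,(.427,-.1),.082))
E
```

```text
t 7.7833 tcp [ 0.6196 -0.0193  0.2051] zaxis [-0.e+00  1.e-04 -1.e+00] xang 80.12 qd 0.005 F [ 0.9 -0.2 -0.2] w 0.0267
hole 0.93 [289.6  42.3] [0.6432 0.09  ]
hole 0.7 [286.2 182.8] [0.6262 0.0033]
hole 0.62 [291.5 117.7] [0.6369 0.0454]
(np.int64(6303), array([ 0.6203, -0.0157,  0.1806]), array([620.6, -12.9]), 29.2) None (np.int64(53), array([ 0.4252, -0.0922,  0.08  ]), array([425.7, -93.3]), 5.2)
```

View pics/w5.png

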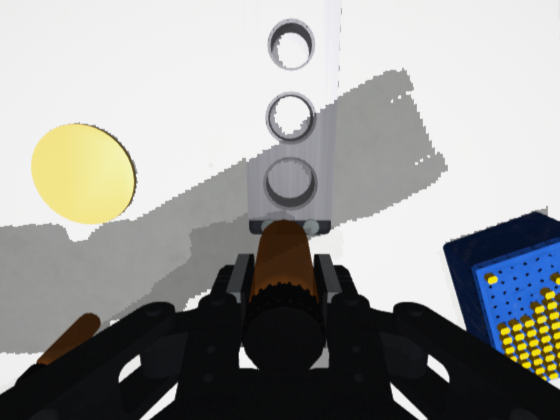

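```bash
cat >> h.py <<'E'
class S(dict): pass
def load(n):
    D=np.load(f'pics/{n}.npz'); return {'tool_pos':D['p'],'tcp_rot':D['q']},D['im'].copy(),D['d']
def ring(im,s,c,r,z,col,sc):
    a=np.linspace(0,2*np.pi,80); q=np.array([(proj('wrist',[c[0]+r*np.cos(t),c[1]+r*np.sin(t),z],s)+.5)*sc-.5 for t in a])
    cv2.polylines(im,[np.round(q).astype(int)],True,col,1)
E
python3 - <<'E'
from h import *
s,im,d=load('w5'); im=cv2.resize(im,None,fx=3,fy=3,interpolation=cv2.INTER_CUBIC)
h=(.6369,.0454); ring(im,s,h,.015,.040,(0,0,255),3); ring(im,s,h,.017,.042,(0,255,0),3)
h=(.6432,.0900); ring(im,s,h,.013,.040,(0,0,255),3); ring(im,s,h,.015,.042,(0,255,0),3)
h=(.6262,.0033); ring(im,s,h,.017,.040,(0,0,255),3); ring(im,s,h,.019,.042,(0,255,0),3)
t=s['tool_pos']; ring(im,s,t[:2],.014,t[2]-.116,(255,255,0),3);ring(im,s,t[:2],.014,t[2]-.116+.076,(255,255,0),3);ring(im,s,t[:2],.014,t[2]-.116+.092,(255,0,255),3)
cv2.imwrite('pics/w5o.png',im[0:1150,600:1150][:, :][::1][0:600]); cv2.imwrite('pics/w5p.png',im[600:1150,600:1150])
E
```

```text
(no output)
```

View pics/w5o.png

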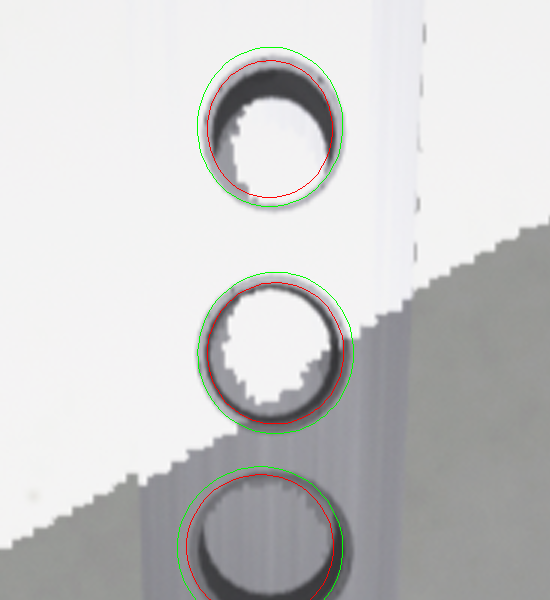

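View pics/w5p.png

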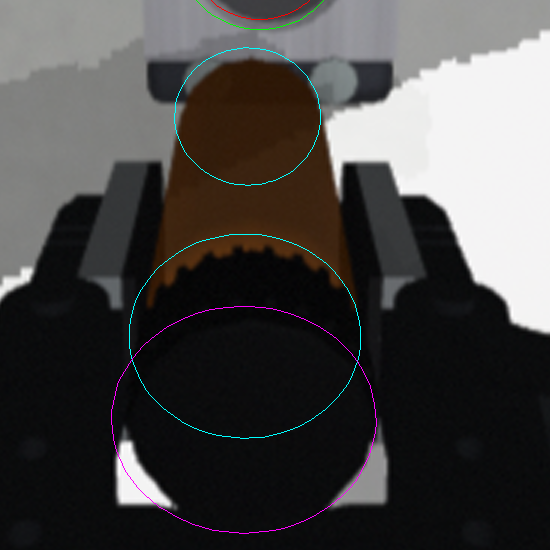

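Hole_28's rim fits the picture at (0.6369, 0.0454). The vial in the hand sits about 1.2 mm to tool −x and about 1 mm to image right. The TCP target that corrects for this is (0.636, 0.0468).

Emit:
step_arm:
  rot:
    - [0,0,0]
    - [0,0,0]
    - [0,0,0]
    - [0,0,0]
    - [0,0,0]
    - [0,0,0]
    - [0,0,0]
    - [0,0,0]
    - [0,0,0]
    - [0,0,0]
  delta_pos:
    - [0.24,1.01,0]
    - [0.4,1.6,0]
    - [0.4,1.6,0]
    - [0.4,1.6,-0.6]
    - [0.2,0.8,-1]
    - [0,0,-1]
    - [0,0,-1]
    - [0,0,-0.4]
    - [0,0,0]
    - [0,0,0]
  hand: [0,0,0,0,0,0,0,0,0,0]

```text
time_s: 8.72
tool_pos: [0.6361, 0.0448, 0.1644]
tcp_rot: [-0.0, 0.766, 0.642, -0.001]
ft_force: [-0.2, -0.0, -0.3]
grip_width: 0.0268
```

```bash
python3 - <<'E'
from h import *
s,im,d=snap('w6')
im,d=optics.capture('side'); cv2.imwrite('pics/s6.png',cv2.resize(im[150:290,180:360],None,fx=4,fy=4,interpolation=cv2.INTER_CUBIC))
s,im,d=load('w6'); im=cv2.resize(im,None,fx=3,fy=3,interpolation=cv2.INTER_CUBIC)
h=(.6369,.0454); ring(im,s,h,.015,.040,(0,0,255),3); ring(im,s,h,.017,.042,(0,255,0),3)
t=s['tool_pos']; ring(im,s,t[:2],.014,t[2]-.116,(255,255,0),3)
cv2.imwrite('pics/w6o.png',im[400:1000,500:1250])
E
```

```text
t 8.7167 tcp [0.6361 0.0448 0.1644] zaxis [-1.e-03 -6.e-04 -1.e+00] xang 79.96 qd 0.014 F [-0.2 -0.  -0.3] w 0.0268
```

View pics/w6o.png

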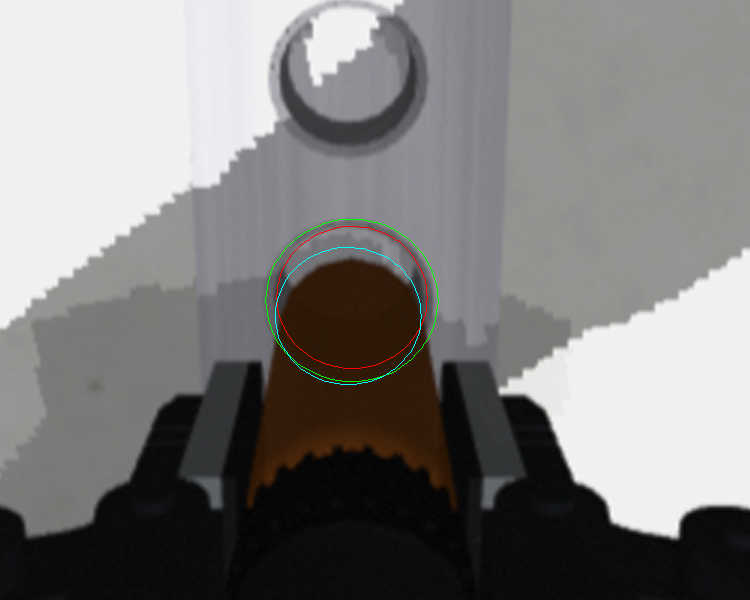

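View pics/s6.png

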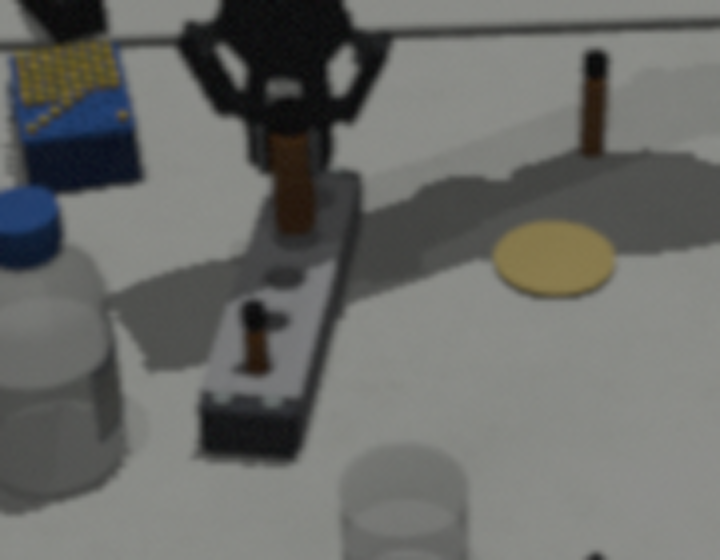

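```bash
python3 - <<'E'
from h import *
s,im,d=snap('w7')
im=cv2.resize(im,None,fx=3,fy=3,interpolation=cv2.INTER_CUBIC)
h=(.6369,.0454); ring(im,s,h,.015,.040,(0,0,255),3); ring(im,s,h,.017,.042,(0,255,0),3)
t=s['tool_pos']; o=-.0012*np.array([.17,.985])+.0011*np.array([.985,-.17]); ring(im,s,t[:2]+o,.012,t[2]-.116,(255,255,0),3);ring(im,s,t[:2]+o,.014,t[2]-.114,(255,255,0),3)
ring(im,s,t[:2]+o,.014,t[2]-.04,(255,255,0),3)
cv2.imwrite('pics/w7o.png',im[400:1000,500:1250])
E
```

```text
t 8.8167 tcp [0.6366 0.0453 0.1653] zaxis [ 7.e-04 -1.e-04 -1.e+00] xang 79.98 qd 0.007 F [-0.1 -0.5 -0.2] w 0.0266
```

View pics/w7o.png

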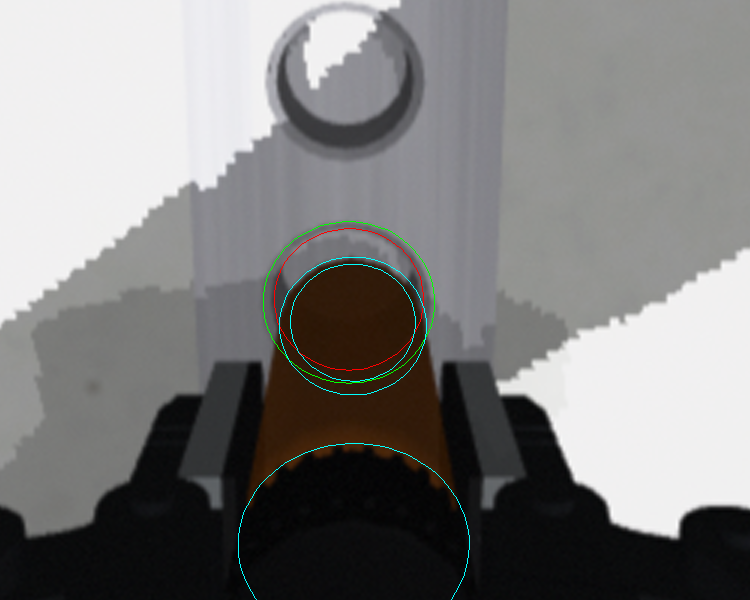

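Emit:
step_arm:
  rot:
    - [0,0,0]
    - [0,0,0]
    - [0,0,0]
    - [0,0,0]
    - [0,0,0]
    - [0,0,0]
    - [0,0,0]
    - [0,0,0]
    - [0,0,0]
    - [0,0,0]
  delta_pos:
    - [-0.05,0.14,0]
    - [0,0,0]
    - [0,0,-0.3]
    - [0,0,-0.3]
    - [0,0,-0.3]
    - [0,0,-0.3]
    - [0,0,-0.3]
    - [0,0,0]
    - [0,0,0]
    - [0,0,0]
  hand: [0,0,0,0,0,0,0,0,0,0]

```text
time_s: 9.7
tool_pos: [0.6358, 0.0475, 0.1499]
tcp_rot: [0.0, 0.766, 0.643, 0.0]
ft_force: [-0.6, -0.3, -1.0]
grip_width: 0.0264
```

```bash
python3 - <<'E'
from h import *
s,im,d=snap('w8')
im=cv2.resize(im,None,fx=3,fy=3,interpolation=cv2.INTER_CUBIC)
h=(.6369,.0454); ring(im,s,h,.015,.040,(0,0,255),3); ring(im,s,h,.017,.042,(0,255,0),3)
cv2.imwrite('pics/w8o.png',im[400:1000,500:1250])
E
```

```text
t 9.7 tcp [0.6358 0.0475 0.1499] zaxis [ 1.e-04  0.e+00 -1.e+00] xang 80.05 qd 0.003 F [-0.6 -0.3 -1. ] w 0.0264
```

View pics/w8o.png

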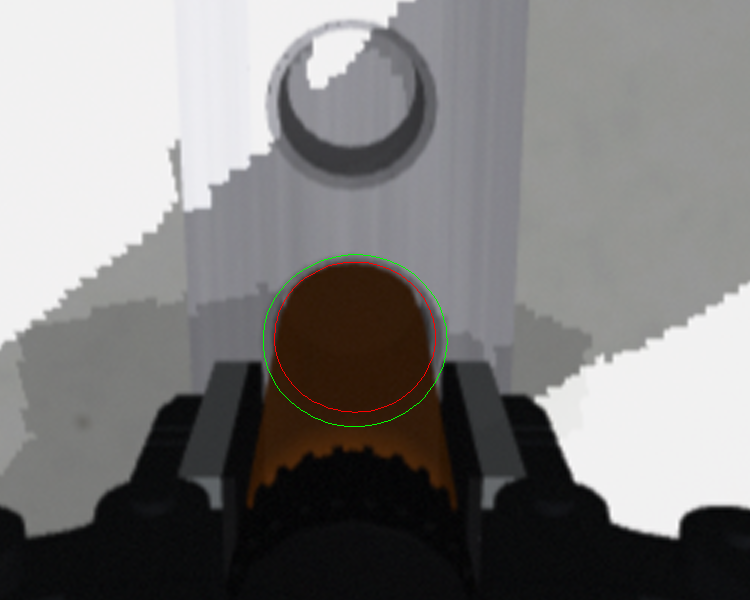

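The foot is inside the mouth with no contact force, so I'll continue down.

Emit:
step_arm:
  rot:
    - [0,0,0]
    - [0,0,0]
    - [0,0,0]
    - [0,0,0]
    - [0,0,0]
    - [0,0,0]
    - [0,0,0]
    - [0,0,0]
    - [0,0,0]
    - [0,0,0]
  delta_pos:
    - [0,0,-0.3]
    - [0,0,-0.3]
    - [0,0,-0.3]
    - [0,0,-0.3]
    - [0,0,-0.3]
    - [0,0,-0.3]
    - [0,0,-0.2]
    - [0,0,0]
    - [0,0,0]
    - [0,0,0]
  hand: [0,0,0,0,0,0,0,0,0,0]

```text
time_s: 10.58
tool_pos: [0.6359, 0.0475, 0.13]
tcp_rot: [0.0, 0.766, 0.643, 0.0]
ft_force: [-0.3, -0.4, -0.4]
grip_width: 0.0268
```

Emit:
step_arm:
  rot:
    - [0,0,0]
    - [0,0,0]
    - [0,0,0]
    - [0,0,0]
    - [0,0,0]
    - [0,0,0]
    - [0,0,0]
    - [0,0,0]
    - [0,0,0]
    - [0,0,0]
  delta_pos:
    - [0,0,-0.15]
    - [0,0,0]
    - [0,0,0]
    - [0,0,0]
    - [0,0,0]
    - [0,0,0]
    - [0,0,0]
    - [0,0,0]
    - [0,0,0]
    - [0,0,0]
  hand: [0,0,0.5,0.6,0.7,0.8,0.9,1,1,1]

```text
time_s: 11.42
tool_pos: [0.6358, 0.0475, 0.1284]
tcp_rot: [-0.0, 0.766, 0.643, 0.0]
ft_force: [0.0, 0.2, -0.0]
grip_width: 0.0853
```

```bash
python3 - <<'E'
from h import *
s,im,d=snap('w9')
E
```

```text
t 11.4167 tcp [0.6358 0.0475 0.1284] zaxis [ 0.e+00  1.e-04 -1.e+00] xang 80.05 qd 0.001 F [ 0.   0.2 -0. ] w 0.0853
```

View pics/w9.png

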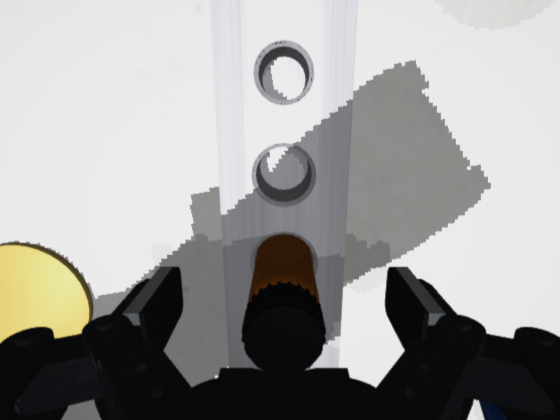

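Vial_28 stands free in its hole. Rising and moving to vial_20.

Emit:
step_arm:
  rot:
    - [0,0,0]
    - [0,0,0]
    - [0,0,0]
    - [0,0,0]
    - [0,0,0]
    - [0,0,0]
    - [0,0,0]
    - [0,0,0]
    - [0,0,0]
    - [0,0,0]
  delta_pos:
    - [0,0,1]
    - [0,0,2]
    - [0,0,3]
    - [0,0,3]
    - [-1.5,-1,1]
    - [-2.8,-2,0]
    - [-3,-2.2,0]
    - [-3,-2.2,0]
    - [-3,-2.2,0]
    - [-3,-2.2,0]
  hand: [1,1,1,1,1,1,1,1,1,1]

```text
time_s: 12.3
tool_pos: [0.4714, -0.0713, 0.2291]
tcp_rot: [0.0, 0.766, 0.643, 0.0]
ft_force: [-0.1, -0.6, 0.8]
grip_width: 0.0855
```

Emit:
step_arm:
  rot:
    - [0,0,0]
    - [0,0,0]
    - [0,0,0]
    - [0,0,0]
    - [0,0,0]
    - [0,0,0]
    - [0,0,0]
    - [0,0,0]
    - [0,0,0]
    - [0,0,0]
  delta_pos:
    - [-2.5,-1.8,-0.5]
    - [-1.5,-0.8,-1]
    - [-0.5,-0.4,-0.5]
    - [0,0,0]
    - [0,0,0]
    - [0,0,0]
    - [0,0,0]
    - [0,0,0]
    - [0,0,0]
    - [0,0,0]
  hand: [1,1,1,1,1,1,1,1,1,1]

```text
time_s: 13.13
tool_pos: [0.4282, -0.1002, 0.2085]
tcp_rot: [0.0, 0.766, 0.643, 0.0]
ft_force: [0.2, 0.3, 0.9]
grip_width: 0.0853
```

```bash
python3 - <<'E'
from h import *
s,im,d=snap('w10'); P=cloud(d,s); print(cap(P,(.427,-.1),.082))
E
```

```text
t 13.1333 tcp [ 0.4282 -0.1002  0.2085] zaxis [ 3.e-04  2.e-04 -1.e+00] xang 80.09 qd 0.006 F [0.2 0.3 0.9] w 0.0853
(np.int64(745), array([ 0.4267, -0.1   ,  0.0814]), array([ 426.5, -100.8]), 10.0)
```

View pics/w10.png

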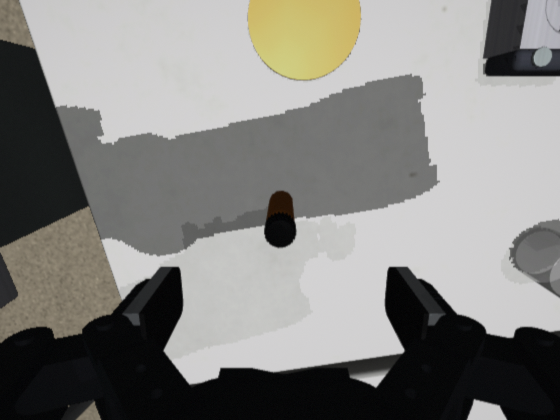

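Emit:
step_arm:
  rot:
    - [0,0,0]
    - [0,0,0]
    - [0,0,0]
    - [0,0,0]
    - [0,0,0]
    - [0,0,0]
    - [0,0,0]
    - [0,0,0]
    - [0,0,0]
    - [0,0,0]
  delta_pos:
    - [-0.16,-0.05,-1.5]
    - [0,0,-2]
    - [0,0,-2]
    - [0,0,-2]
    - [0,0,-1.4]
    - [0,0,-0.7]
    - [0,0,0]
    - [0,0,0]
    - [0,0,0]
    - [0,0,0]
  hand: [1,1,1,1,1,1,1,0,0,0]

```text
time_s: 14.02
tool_pos: [0.4268, -0.1012, 0.1133]
tcp_rot: [0.001, 0.766, 0.643, 0.001]
ft_force: [0.2, 0.4, -1.0]
grip_width: 0.0511
```

Emit:
step_arm:
  rot:
    - [0,0,0]
    - [0,0,0]
    - [0,0,0]
    - [0,0,0]
    - [0,0,0]
    - [0,0,0]
    - [0,0,0]
    - [0,0,0]
    - [0,0,0]
    - [0,0,0]
  delta_pos:
    - [0,0,0]
    - [0,0,0]
    - [0,0,0]
    - [0,0,0]
    - [0,0,0]
    - [0,0,0]
    - [0,0,0]
    - [0,0,0]
    - [0,0,0]
    - [0,0,0]
  hand: [0,0,0,0,0,0,0,0,0,0]

```text
time_s: 14.85
tool_pos: [0.4266, -0.1011, 0.113]
tcp_rot: [0.0, 0.766, 0.643, 0.0]
ft_force: [-1.0, -0.2, 6.5]
grip_width: 0.0183
```

Emit:
step_arm:
  rot:
    - [0,0,0]
    - [0,0,0]
    - [0,0,0]
    - [0,0,0]
    - [0,0,0]
    - [0,0,0]
    - [0,0,0]
    - [0,0,0]
    - [0,0,0]
    - [0,0,0]
  delta_pos:
    - [0,0,1]
    - [0,0,2]
    - [0,0,3]
    - [0.5,0.4,3]
    - [1.5,1.2,2.5]
    - [2.2,1.7,1.2]
    - [2.6,2,0.5]
    - [2.6,2,0]
    - [2.6,2,0]
    - [2.6,2,0]
  hand: [0,0,0,0,0,0,0,0,0,0]

```text
time_s: 15.68
tool_pos: [0.5731, 0.0128, 0.2453]
tcp_rot: [0.0, 0.766, 0.643, 0.0]
ft_force: [0.9, -0.6, -1.1]
grip_width: 0.0188
```

Emit:
step_arm:
  rot:
    - [0,0,0]
    - [0,0,0]
    - [0,0,0]
    - [0,0,0]
    - [0,0,0]
    - [0,0,0]
    - [0,0,0]
    - [0,0,0]
    - [0,0,0]
    - [0,0,0]
  delta_pos:
    - [2.6,2,0]
    - [2.2,1.7,0]
    - [1.4,1.1,0]
    - [0.6,0.5,0]
    - [0,0,0]
    - [0,0,0]
    - [0,0,0]
    - [0,0,0]
    - [0,0,0]
    - [0,0,0]
  hand: [0,0,0,0,0,0,0,0,0,0]

```text
time_s: 16.52
tool_pos: [0.6398, 0.0641, 0.2446]
tcp_rot: [0.0, 0.766, 0.643, -0.0]
ft_force: [0.5, 0.3, -0.3]
grip_width: 0.0187
```

```bash
python3 - <<'E'
from h import *
s,im,d=snap('w11')
H=optics.place_of('wrist','hole_24')
for r in H: print('hole',round(r['p'],2),np.round(r['location'],1),np.round(on_plane('wrist',r['location'],.042,s)[:2],4))
P=cloud(d,s); print(cap(P,(.658,.175),.088))
c0=min((on_plane('wrist',r['location'],.042,s)[:2] for r in H),key=lambda p:np.hypot(p[0]-.6523,p[1]-.1316))
im=cv2.resize(im,None,fx=3,fy=3,interpolation=cv2.INTER_CUBIC)
ring(im,s,c0,.011,.040,(0,0,255),3); ring(im,s,c0,.013,.042,(0,255,0),3)
t=s['tool_pos']; ring(im,s,t[:2],.010,t[2]-.111,(255,255,0),3);ring(im,s,t[:2],.010,t[2]-.113+.066,(255,255,0),3)
cv2.imwrite('pics/w11o.png',im[0:600,500:1200]);cv2.imwrite('pics/w11p.png',im[600:1200,500:1200]); cv2.imwrite('pics/w11.png',cv2.resize(im,(560,420)))
E
```

```text
t 16.5167 tcp [0.6398 0.0641 0.2446] zaxis [-0.e+00 -5.e-04 -1.e+00] xang 80.0 qd 0.005 F [ 0.5  0.3 -0.3] w 0.0187
hole 0.88 [280.9 170.1] [0.643  0.0897]
hole 0.7 [282.6 224.1] [0.6365 0.0449]
hole 0.59 [280.1  51.5] [0.6577 0.1753]
(np.int64(554), array([0.6589, 0.1747, 0.0874]), array([658.9, 175.1]), 8.0)
```

View pics/w11o.png

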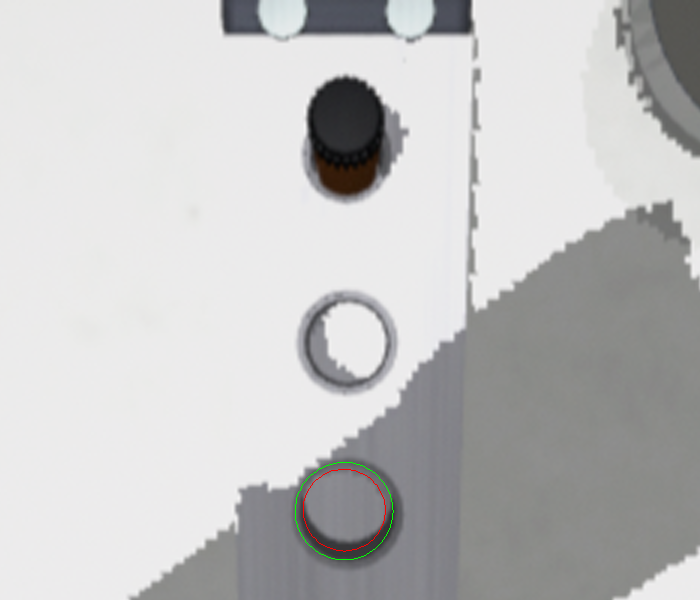

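View pics/w11p.png

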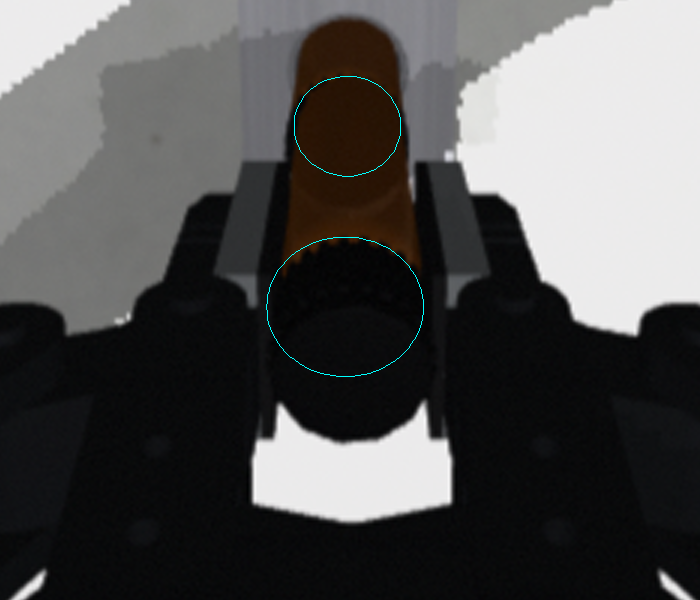

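```bash
python3 - <<'E'
from h import *
s,im,d=load('w11')
p=on_plane('wrist',(282.2,113.8),.042,s); print(p)
ux=np.array([.1736,.985]);uy=np.array([.985,-.1736]); tg=p[:2]+.0004*ux-.0008*uy; print(tg, (tg-s['tool_pos'][:2])*100)
im=cv2.resize(im,None,fx=4,fy=4,interpolation=cv2.INTER_CUBIC)
ring(im,s,p,.011,.040,(0,0,255),4); ring(im,s,p,.013,.042,(0,255,0),4)
cv2.imwrite('pics/w11q.png',im[340:580,1000:1260])
E
```

```text
[0.65160427 0.13208693 0.042     ]
[0.65088571 0.13261981] [1.10735079 6.84954516]
```

View pics/w11q.png

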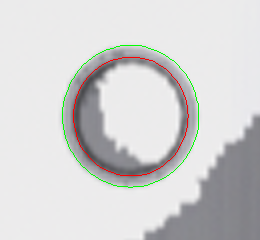

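The ring fits hole_20 at (0.6516, 0.1321). I'll move over it and come down to just above the mouth.

Emit:
step_arm:
  rot:
    - [0,0,0]
    - [0,0,0]
    - [0,0,0]
    - [0,0,0]
    - [0,0,0]
    - [0,0,0]
    - [0,0,0]
    - [0,0,0]
    - [0,0,0]
    - [0,0,0]
  delta_pos:
    - [0.21,1.25,0]
    - [0.3,1.9,0]
    - [0.3,1.9,0]
    - [0.2,1.2,-1]
    - [0.1,0.6,-1.8]
    - [0,0,-2]
    - [0,0,-1.8]
    - [0,0,-1]
    - [0,0,-0.3]
    - [0,0,0]
  hand: [0,0,0,0,0,0,0,0,0,0]

```text
time_s: 17.45
tool_pos: [0.6509, 0.1336, 0.1643]
tcp_rot: [-0.0, 0.766, 0.643, -0.001]
ft_force: [-0.1, 0.5, 0.9]
grip_width: 0.0189
```

```bash
python3 - <<'E'
from h import *
s,im,d=snap('w12');s,im,d=snap('w13'); s,im,d=snap('w14')
im=cv2.resize(im,None,fx=3,fy=3,interpolation=cv2.INTER_CUBIC)
h=(.6516,.1321); ring(im,s,h,.011,.040,(0,0,255),3); ring(im,s,h,.013,.042,(0,255,0),3)
t=s['tool_pos']; o=-.0004*np.array([.17,.985])+.0008*np.array([.985,-.17]); ring(im,s,t[:2]+o,.010,t[2]-.111,(255,255,0),3);ring(im,s,t[:2]+o,.008,t[2]-.113,(255,255,0),3);ring(im,s,t[:2]+o,.010,t[2]-.113+.066,(255,255,0),3)
cv2.imwrite('pics/w14o.png',im[400:1000,500:1250])
E
```

```text
t 17.45 tcp [0.6509 0.1336 0.1643] zaxis [-1.7e-03 -3.0e-04 -1.0e+00] xang 80.06 qd 0.029 F [-0.1  0.5  0.9] w 0.0189
t 17.5 tcp [0.6514 0.1337 0.1655] zaxis [-0.e+00  2.e-04 -1.e+00] xang 80.05 qd 0.02 F [ 0.3  0.1 -0.4] w 0.0185
t 17.55 tcp [0.6518 0.1338 0.1662] zaxis [ 1.2e-03  5.0e-04 -1.0e+00] xang 80.04 qd 0.011 F [-0.4 -0.3  1.3] w 0.0188
```

View pics/w14o.png

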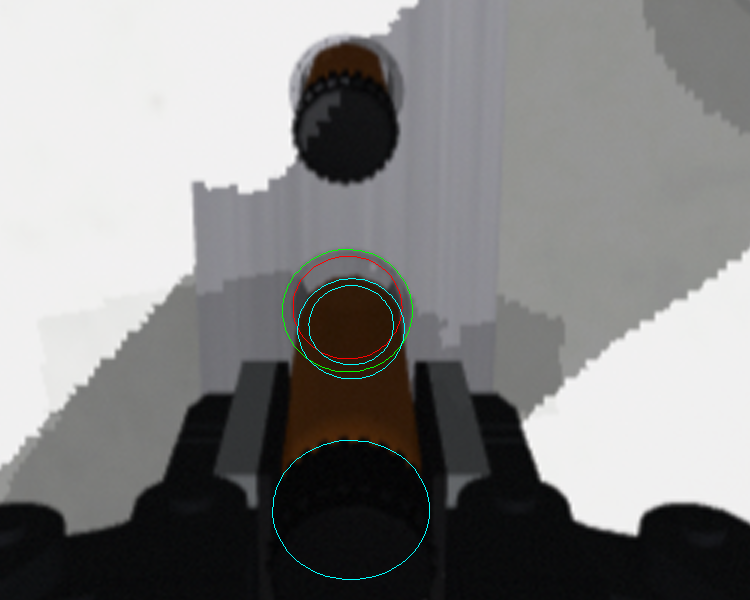

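Emit:
step_arm:
  rot:
    - [0,0,0]
    - [0,0,0]
    - [0,0,0]
    - [0,0,0]
    - [0,0,0]
    - [0,0,0]
    - [0,0,0]
    - [0,0,0]
    - [0,0,0]
    - [0,0,0]
  delta_pos:
    - [0,0,-0.3]
    - [0,0,-0.3]
    - [0,0,0]
    - [0,0,0]
    - [0,0,0]
    - [0,0,0]
    - [0,0,0]
    - [0,0,0]
    - [0,0,0]
    - [0,0,0]
  hand: [0,0,0,0,0,0,0,0,0,0]

```text
time_s: 18.43
tool_pos: [0.6513, 0.1334, 0.1594]
tcp_rot: [-0.0, 0.766, 0.643, 0.0]
ft_force: [0.2, -1.0, -0.5]
grip_width: 0.0188
```

```bash
python3 - <<'E'
from h import *
s,im,d=snap('w15')
im=cv2.resize(im,None,fx=3,fy=3,interpolation=cv2.INTER_CUBIC)
h=(.6516,.1321); ring(im,s,h,.011,.040,(0,0,255),3); ring(im,s,h,.013,.042,(0,255,0),3)
t=s['tool_pos']; o=-.0004*np.array([.17,.985])+.0008*np.array([.985,-.17]); ring(im,s,t[:2]+o,.010,t[2]-.111,(255,255,0),3)
cv2.imwrite('pics/w15o.png',im[400:1000,500:1250])
E
```

```text
t 18.4333 tcp [0.6513 0.1334 0.1594] zaxis [ 0.e+00  1.e-04 -1.e+00] xang 80.04 qd 0.001 F [ 0.2 -1.  -0.5] w 0.0188
```

View pics/w15o.png

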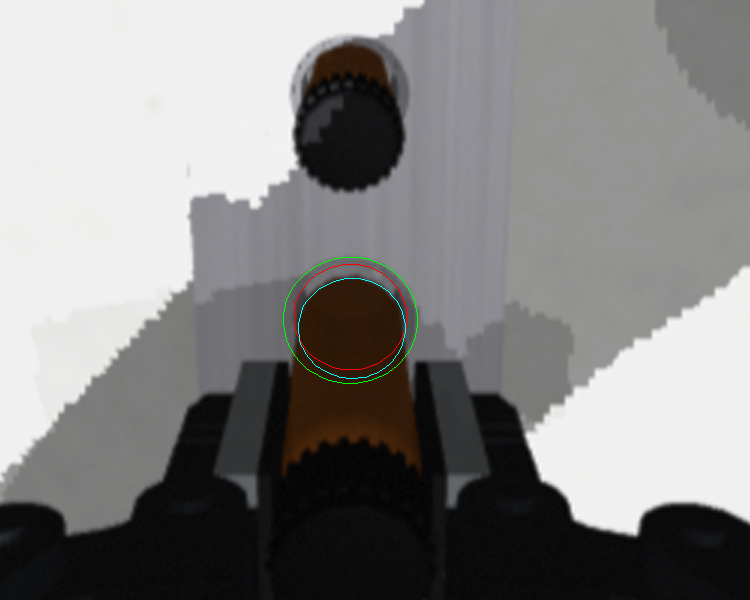

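Emit:
step_arm:
  rot:
    - [0,0,0]
    - [0,0,0]
    - [0,0,0]
    - [0,0,0]
    - [0,0,0]
    - [0,0,0]
    - [0,0,0]
    - [0,0,0]
    - [0,0,0]
    - [0,0,0]
  delta_pos:
    - [-0.04,-0.07,0]
    - [0,0,0]
    - [0,0,-0.2]
    - [0,0,-0.2]
    - [0,0,-0.2]
    - [0,0,-0.2]
    - [0,0,-0.2]
    - [0,0,-0.2]
    - [0,0,0]
    - [0,0,0]
  hand: [0,0,0,0,0,0,0,0,0,0]

```text
time_s: 19.32
tool_pos: [0.6508, 0.1328, 0.1472]
tcp_rot: [-0.0, 0.766, 0.643, -0.0]
ft_force: [-0.9, -0.6, 0.1]
grip_width: 0.0186
```

```bash
python3 - <<'E'
from h import *
s,im,d=snap('w16')
im=cv2.resize(im,None,fx=3,fy=3,interpolation=cv2.INTER_CUBIC)
cv2.imwrite('pics/w16o.png',im[400:1000,500:1250])
E
```

```text
t 19.3167 tcp [0.6508 0.1328 0.1472] zaxis [-3.e-04 -0.e+00 -1.e+00] xang 80.05 qd 0.003 F [-0.9 -0.6  0.1] w 0.0186
```

View pics/w16o.png

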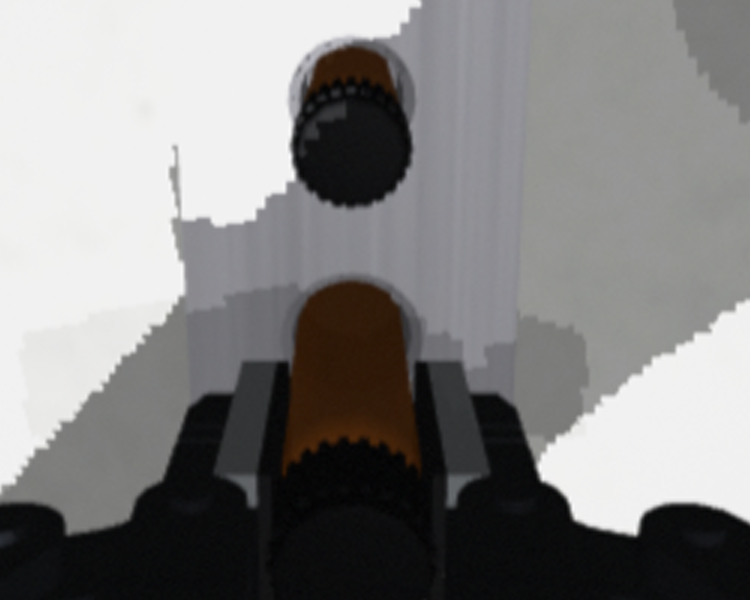

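The foot is inside the chamfer and there is no contact force, so I'll go down to near the floor.

Emit:
step_arm:
  rot:
    - [0,0,0]
    - [0,0,0]
    - [0,0,0]
    - [0,0,0]
    - [0,0,0]
    - [0,0,0]
    - [0,0,0]
    - [0,0,0]
    - [0,0,0]
    - [0,0,0]
  delta_pos:
    - [0,0,-0.3]
    - [0,0,-0.3]
    - [0,0,-0.3]
    - [0,0,-0.3]
    - [0,0,-0.3]
    - [0,0,-0.3]
    - [0,0,-0.2]
    - [0,0,0]
    - [0,0,0]
    - [0,0,0]
  hand: [0,0,0,0,0,0,0,0,0,0]

```text
time_s: 20.2
tool_pos: [0.6509, 0.1327, 0.1275]
tcp_rot: [0.0, 0.766, 0.643, 0.0]
ft_force: [0.9, 0.0, -0.1]
grip_width: 0.019
```

Emit:
step_arm:
  rot:
    - [0,0,0]
    - [0,0,0]
    - [0,0,0]
    - [0,0,0]
    - [0,0,0]
    - [0,0,0]
    - [0,0,0]
    - [0,0,0]
    - [0,0,0]
    - [0,0,0]
  delta_pos:
    - [0,0,-0.2]
    - [0,0,0]
    - [0,0,0]
    - [0,0,0]
    - [0,0,0]
    - [0,0,0]
    - [0,0,0]
    - [0,0,0]
    - [0,0,0]
    - [0,0,0]
  hand: [0,0,0.4,0.5,0.6,0.8,0.9,1,1,1]

```text
time_s: 21.03
tool_pos: [0.6509, 0.1328, 0.1254]
tcp_rot: [0.0, 0.766, 0.643, 0.0]
ft_force: [0.6, -0.4, 0.5]
grip_width: 0.0855
```

Emit:
step_arm:
  rot:
    - [0,0,0]
    - [0,0,0]
    - [0,0,0]
    - [0,0,0]
    - [0,0,0]
    - [0,0,0]
    - [0,0,0]
    - [0,0,0]
    - [0,0,0]
    - [0,0,0]
  delta_pos:
    - [0,0,0.8]
    - [0,0,1.5]
    - [0,0,2.5]
    - [0,0,3]
    - [0,0,3]
    - [0,-1,2]
    - [0,-1.5,1]
    - [0,-1.5,0]
    - [0,0,0]
    - [0,0,0]
  hand: [1,1,1,1,1,1,1,1,1,1]

```text
time_s: 21.87
tool_pos: [0.6506, 0.0911, 0.2629]
tcp_rot: [0.0, 0.767, 0.642, -0.001]
ft_force: [-0.1, 1.0, -0.2]
grip_width: 0.0857
```

```bash
python3 - <<'E'
from h import *
s,im,d=snap('w17');s,im,d=snap('w18'); P=cloud(d,s)
for n,xy,h in [('16',(.659,.175),.088),('20',(.6516,.132),.094),('28',(.637,.0452),.104)]: print(n,cap(P,xy,h,.025,.006))
im,d=optics.capture('side'); cv2.imwrite('pics/s18.png',cv2.resize(im[150:290,180:360],None,fx=4,fy=4,interpolation=cv2.INTER_CUBIC))
E
```

```text
t 21.8667 tcp [0.6506 0.0911 0.2629] zaxis [-9.e-04 -8.e-04 -1.e+00] xang 79.9 qd 0.025 F [-0.1  1.  -0.2] w 0.0857
t 21.9167 tcp [0.6503 0.0925 0.2625] zaxis [-0.0017  0.     -1.    ] xang 80.01 qd 0.019 F [-0.1  1.  -0.4] w 0.0855
16 (np.int64(427), array([0.6589, 0.175 , 0.0874]), array([658.8, 175. ]), 8.0)
20 (np.int64(605), array([0.6515, 0.133 , 0.0934]), array([651.4, 132.7]), 10.0)
28 (np.int64(1028), array([0.6366, 0.0475, 0.1034]), array([636.6,  46.6]), 14.0)
```

View pics/w18.png

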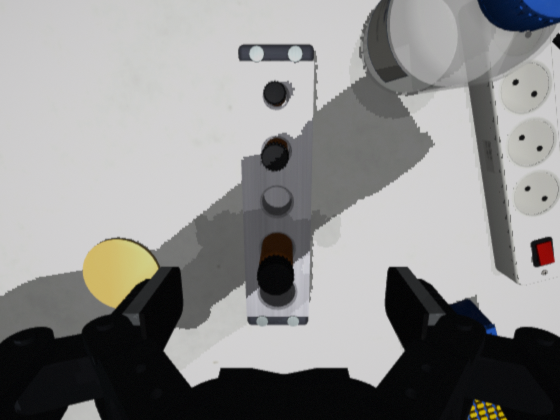

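View pics/s18.png

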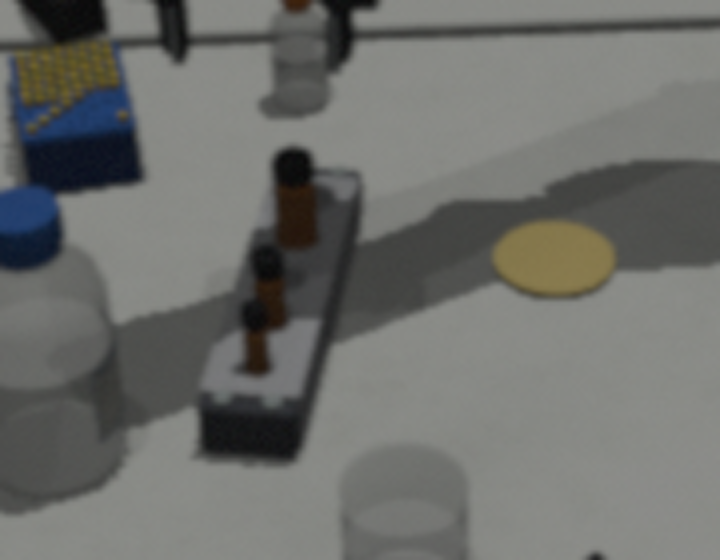

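The three caps are at z = 0.0874, 0.0934 and 0.1034. A seated vial should read 0.088, 0.094 and 0.104. All stand upright on their holes' axes and the gripper is clear, so I'll hand in.

```bash
python3 -c "
from workcell import manip
print(manip.job_done())"
```

```text
the job is handed in; nothing more can be done
None
```

I put the 28 mm vial in the 30 mm hole and the 20 mm vial in the 22 mm hole, opened the jaws near the floor of each hole, and handed the job in at about 22 s. No verdict is reported.

Final checks, with the wrist camera and the side picture:
- **Depth:** the caps are at z = 87.4, 93.4 and 103.4 mm for the 16, 20 and 28 mm vials. Fully seated they would be at 88, 94 and 104 mm, so all three agree to within 1 mm.
- **Centring:** cap centres lie about 0.6 mm (vial_20) and 1.2 mm (vial_28) from the hole axes I measured; the limit is 4 mm. vial_16 was left where it was.
- **Upright and clear:** all three vials look upright, and the dish, small bottle and beaker look undisturbed. The marker is outside the last pictures, but the arm never went near it. The open gripper is well above the block.

One small disagreement: arm position readings wandered by 1–2 mm (8 mm just after the first fast move) while the arm was settling. I waited for it to settle, and felt no contact force during either insertion.

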